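# Load the polishing bowl and hold its recessed run button

## Task

Pour all five steel balls from the orange cup (lift it by its upright black grip) into the blue bowl of the polishing machine and stand the cup upright back on the bench. Then take the wooden-handled pusher out of its stand, reach its steel shaft down through the yellow-ringed hole in the machine's deck and press the red button inside fully down with it, finishing while you still grip the pusher and hold the button down. Leave the jar, the hammer and the brass block where they are.

Things in the scene. Friction and masses are not known exactly. Their poses are not given: they have to be found in the camera images.
- machine: Grey bench polishing machine, fixed, 170 mm (its x) by 300 mm (its y). Origin on the bench surface under it, z up. Its +y half is a base 55 mm high that carries the blue bowl; its -y part is a control deck with a flat top 70 mm above the bench. It may be turned about the vertical. The origin is on the centre line in x; the base runs from y = -35 to 163 mm, the deck from y = -135 to -35 mm.
- bowl_floor (a point): Centre of the inner floor of the round blue bowl, 60 mm above the bench (80 mm along the machine's +y from its origin). The bowl is open above; its rim is 105 mm above the bench, 150 mm across outside (142 mm inside); inner floor about 112 mm across; the wall is 4 mm thick and flares outward.
- well_mouth (a point): Centre of the mouth of the round hole in the deck, 70 mm above the bench (85 mm along the machine's -y from its origin); the hole is 16 mm across, straight down, with a yellow ring 31 mm across around it that stands about 3 mm proud (only a marking, no obstacle).
- button_top (a point): Centre of the top of the red button inside the hole, directly below well_mouth, 27 mm below the deck top when not pressed; button 14 mm across. Moves straight down when pressed.
- button (a joint): Travel of the button: 0 is up (free), 0.008 m is fully down against its stop. A spring pushes it back up: about 4 N fully down.
- cup: Orange open cone cup, 45 mm high, outside 52 mm across at the foot, 104 at the rim, wall 3, floor 5, 90 g; at its side an upright black grip bar 12 mm thick (cup y), 24 wide (x), centred at x = -64 mm, 30 to 100 mm above the underside. Origin: centre of its underside, z up out of the mouth. The five balls lie loose on its floor and all roll out when it is tipped about 75 degrees.
- pusher: Pusher standing upright in the stand: a straight steel shaft 8 mm across and 70 mm long with a round light-wood handle above it, 16 mm across and 80 mm long; 150 mm long in all, about 50 g. Origin at the tip of the shaft (lower end), z along the shaft up to the handle. As it stands its tip is 10 mm above the bench, the handle from 80 to 160 mm above it.
- stand: Fixed wooden block 70 by 70 by 50 mm high, origin at the centre of its underside. The pusher stands in a hole at its centre, 9.5 mm across and 40 mm deep. Thin short burs along two edges reach 68 mm above the bench (looks only).
- jar: Small amber glass jar with dark lid, 44 mm across, 60 mm high, standing; origin at the centre of its underside. Bystander.
- hammer: Hammer lying on the bench along its x axis, 150 mm long; origin at the underside. Bystander.
- ringblock: Small brass forming block 50 by 50 by 30 mm, lying on the bench; origin at the centre of its underside. Bystander.
- ball0: One of the five polished steel balls, 14 mm across, 11 g; origin at its centre; at the start on the floor of the cup.
- ball1: One of the five polished steel balls, 14 mm across, 11 g; origin at its centre; at the start on the floor of the cup.
- ball2: One of the five polished steel balls, 14 mm across, 11 g; origin at its centre; at the start on the floor of the cup.
- ball3: One of the five polished steel balls, 14 mm across, 11 g; origin at its centre; at the start on the floor of the cup.
- ball4: One of the five polished steel balls, 14 mm across, 11 g; origin at its centre; at the start on the floor of the cup.
There are look-alikes about, which are no part of the job. There is more than one size of the cup; the one meant has the size given above.

How it is judged (in metres and radians):
On the way, in this order (a step that is already met when the one before it is completed fails the run):
1. all five balls lie in the bowl (horizontal distance between each of ball0, ball1, ball2, ball3, ball4 and bowl_floor below 0.068 m and height (world z) of ball0 between 0.055 and 0.1 m and height (world z) of ball1 between 0.055 and 0.1 m and height (world z) of ball2 between 0.055 and 0.1 m and height (world z) of ball3 between 0.055 and 0.1 m and height (world z) of ball4 between 0.055 and 0.1 m), for 0.2 s.
2. the cup stands upright on the bench, let go (height (world z) of cup below 0.008 m and angle between cup's own z axis and vertical below 0.12 rad and contact force between cup and the fingers below 0.1 N), for 0.2 s.
3. the pusher is gripped and lifted out of its stand (height (world z) of pusher above 0.055 m and contact force between the fingers and pusher above 1 N), for 0.1 s.
At the end, for the whole second after the job is handed in: All balls in the bowl; cup upright (within 7 deg) on the bench, untouched; the pusher, gripped and within 20 deg of upright, is in the hole, presses with over 2 N and holds the button at least 6.2 of its 8 mm down (all of step 1 and all of step 2 and value of joint button above 0.0062 m and contact force between pusher and machine above 2 N and contact force between the fingers and pusher above 1 N and horizontal distance between pusher and well_mouth below 0.008 m and z of pusher in the frame of well_mouth below -0.027 m and angle between pusher's own z axis and vertical below 0.35 rad); the arm keeps its last pose, push and grip.
It fails at once if the jar, hammer or brass block is shifted more than 25 mm (distance of any of jar, hammer, ringblock from where it was at the start of the episode above 0.025 m).
It fails at once if the jar is knocked over (angle between jar's own z axis and vertical above 0.6 rad).
It also fails if it takes over 72 s, if anything falls off the work surface, if the arm or the gripper's body presses on something with over 40 N, if the wrist force passes 120 N, or if a joint passes its speed limit or range.

## Robot

A 6-joint arm with a two-finger parallel gripper is mounted at the origin on the work surface. World frame = base frame: x ahead of the robot, y to its left, z up, the work surface at z = 0. Lengths are in m, angles in degrees, forces in N, time in s.
With the tool pointing down it reaches from about 0.4 to 0.825 m from the base axis. Payload 7 kg.
Tool frame: the origin (TCP) lies midway between the tips of the shut fingers; the grasp point (between the pads) lies 19 mm behind it (ctrl.hold_point_z is the distance from the TCP to the grasp point, in m); z points along the fingers, y is the line along which they close (so a half turn about z gives the same grasp; the last joint's range is limited). The gripper opens to 88 mm and grips with 3 to 60 N. Pads are 19 mm wide; open, the fingers measure 130 mm over their backs; the gripper's body (78 mm by 193 mm) begins 47 mm behind the grasp point.
Start: joints at [-54.368, 20.546, 0.682, 0, -70.136, -16.507], TCP at [0.221, -0.638, 0.227] pointing down, gripper open.
Joint ranges: [-176.03, 176.03], [-82.01, 121.73], [-58.28, 71.71], [-173.87, 95.51], [-174.79, -0.11], [-173.66, 173.66]. Speed limits (degrees/s): [136.94, 136.94, 172.46, 180, 180, 180].

## Interface

Orientations are given as [roll, pitch, yaw] about the fixed x, y, z axes, in that order (R = Rz(yaw) Ry(pitch) Rx(roll)).
In Python, from plant import ctrl gives the robot as it stands.
- The arm moves only by the tool apply_moves, never from a script. Its argument "deltas" is a list of rows, each an object with "fingers": the finger opening in mm, from 0 to 87.6; "delta_pos": the shift along the tool's x, y, z in mm, a list of three; "angular": the turn, a rotation vector about the tool's x, y, z in degrees, a list of three. A call has 1 to 10 rows; each row is the pose to reach, as a shift and turn from the pose commanded when the call began, along the tool's axes at that moment; what a row does not reach only later rows make up. A row lasts 1/10 s, in which the tool goes at most 50 mm and 8.59 degrees, less where a joint would pass 70% of its speed; a pose out of reach is approached as far as the arm can. A call with a gripper value outside its range is refused whole. The fingers move at their own pace and stop on an object; the grip force is fixed at half the most. Time passes only in rows, so rows that repeat a pose let the fingers close. It gives the time, the measured TCP pose, the force, the opening and the grip force at its end, in the units of the state.
- ctrl.get_obs(): the state, without advancing time (a new reading comes with each control period).
- ctrl.snapshot(name): name is "side" or "top"; returns the picture (400x640x3 uint8, red, green, blue); there is no depth.
- ctrl.camera_params(name): a dict with "fx", "fy", "cx", "cy" (pixels), "cam_to_world" (4x4, takes a point from camera to world coordinates). Camera axes: x right, y up, looking along -z (the intrinsics and any distortion apply to the point x, -y, -z); pixel columns grow to the right and rows downward; lengths in m; the calibration is good to about 2 mm. A picture is of the moment at which its call begins. camera_params takes no time and is no camera call.
- ctrl.close_job(): hands the job in; it is judged then, once.
The state is a dict: "clock": time; "joint_pos": joint angles; "qvel": joint speeds; "tau": joint torques, N m; "tool_pos": TCP position; "orientation": TCP orientation; "force": force on the tool from outside, world axes, zero at the start; "moment": the same for the moment, N m; "opening": finger opening in m; "gripper_force": force on a finger pad.
Only numpy, scipy, OpenCV 4.12 (cv2) and the standard library are available. Lean on these libraries where they do the work, as an engineer would, in place of code of your own. Each camera call takes 0.05 s, during which the arm holds its last target. There are 200 camera calls.

## Working session

There is one attempt and no reset: what is moved stays moved. The work goes in short steps, Python scripts to look and compute and a tool call to move; the robot and the scene stay as the last step left them, time stands still between calls to the robot, and variables do not carry over. Pictures are saved under pics/ and viewed, at most 10 in all, crops included, and the job is handed in when it is done.

Besides the shell and the picture viewer there is one more tool, called after "Emit:" as a command line: name --argument value ..., lists and objects as JSON in quotes. apply_moves: Moves the arm, as the interface text tells. Its arguments: {"type":"object","properties":{"deltas":{"type":"array"}},"required":["deltas"]}

```bash
mkdir -p pics
python3 - <<'E'
from plant import ctrl
import cv2,numpy as np
for n in("top","side"):
    im=ctrl.snapshot(n); cv2.imwrite(f"pics/{n}0.png",im[:,:,::-1])
    p=ctrl.camera_params(n); print(n,{k:(np.round(v,4).tolist() if k!='x' else 0) for k,v in p.items()})
print(ctrl.get_obs(),ctrl.hold_point_z)
E
```

```text
top {'fx': 513.6999, 'fy': 513.6999, 'cx': 331.6453, 'cy': 203.0947, 'cam_to_world': [[0.0187, 0.9789, -0.2033, 0.2231], [-0.9998, 0.0193, 0.0007, 0.067], [0.0046, 0.2033, 0.9791, 1.4739], [0.0, 0.0, 0.0, 1.0]]}
side {'fx': 413.8524, 'fy': 413.8524, 'cx': 316.1563, 'cy': 196.4439, 'cam_to_world': [[-0.9932, 0.0644, -0.0969, 0.406], [-0.1163, -0.5766, 0.8087, 0.9363], [-0.0038, 0.8145, 0.5802, 0.6704], [0.0, 0.0, 0.0, 1.0]]}
{'clock': 0.1, 'joint_pos': array([-5.43687837e+01,  2.05872109e+01,  6.38375093e-01, -1.92560232e-02,
       -7.01369427e+01, -1.65093883e+01]), 'qvel': array([-0.00333304, -0.09230752,  0.15294136,  0.10406727, -0.04133045,
       -0.03177612]), 'tau': array([ 4.32080069e-04, -5.84161878e+01,  2.93750685e+01,  7.01543033e+00,
        1.01429559e-02, -8.60570026e-05]), 'tool_pos': array([ 0.22097228, -0.63732383,  0.22570804]), 'orientation': array([ 1.79912613e+02, -7.02180305e-03, -1.60884723e+02]), 'force': array([-0.06437531,  0.28571919,  0.19409748]), 'moment': array([ 0.01334069, -0.00801663, -0.01527578]), 'gripper_force': 0.0, 'opening': 0.08794038535569665} 0.0188
```

View pics/top0.png

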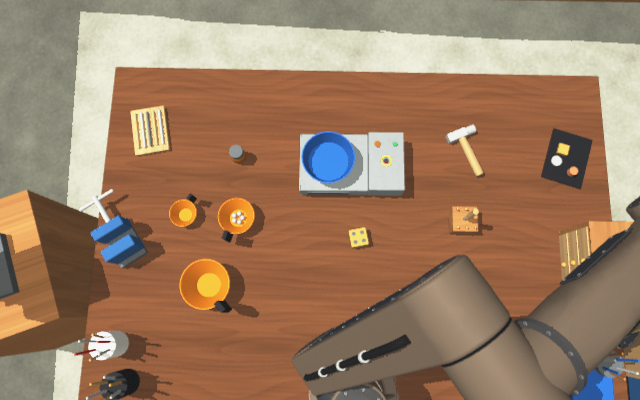

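View pics/side0.png

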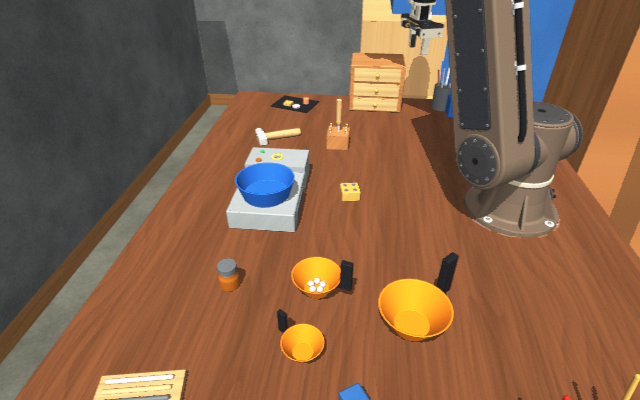

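The top view shows the ball cup at about (236,216) with its grip at (228,237). The machine bowl is at (330,158), the yellow ring at (386,160), and the stand with the pusher at (466,219). The side view agrees. Next I'll enlarge the details.

```bash
cat > h.py <<'E'
import cv2,numpy as np
from plant import ctrl
from scipy.spatial.transform import Rotation as R
def ray(n,u,v):
    p=ctrl.camera_params(n);T=np.array(p['cam_to_world'])
    d=T[:3,:3]@np.array([(u-p['cx'])/p['fx'],-(v-p['cy'])/p['fy'],-1]);return T[:3,3],d
def at(n,u,v,z):
    o,d=ray(n,u,v);return o+d*(z-o[2])/d[2]
def proj(n,P):
    p=ctrl.camera_params(n);T=np.array(p['cam_to_world']);c=T[:3,:3].T@(np.array(P)-T[:3,3])
    return np.array([p['cx']-p['fx']*c[0]/c[2],p['cy']+p['fy']*c[1]/c[2]])
def tool():
    o=ctrl.get_obs();return np.array(o['tool_pos']),R.from_euler('xyz',o['orientation'],degrees=True)
E
python3 - <<'E'
import cv2
t=cv2.imread('pics/top0.png');s=cv2.imread('pics/side0.png')
def c(i,x,y,w,h,f): return cv2.resize(i[y:y+h,x:x+w],None,fx=f,fy=f,interpolation=cv2.INTER_CUBIC)
import numpy as np
a=np.vstack([np.hstack([c(t,200,190,66,50,6),c(t,440,195,66,50,6)]),c(t,290,125,132,50,6)])
b=np.vstack([np.hstack([c(s,280,250,80,60,5),c(s,315,92,80,60,5)]),np.hstack([c(s,220,140,100,60,5),c(s,340,240,60,60,5)])])
print(a.shape,b.shape)
cv2.imwrite('pics/ca.png',a);cv2.imwrite('pics/cb.png',b)
E
```

```text
(600, 792, 3) (600, 800, 3)
```

View pics/ca.png

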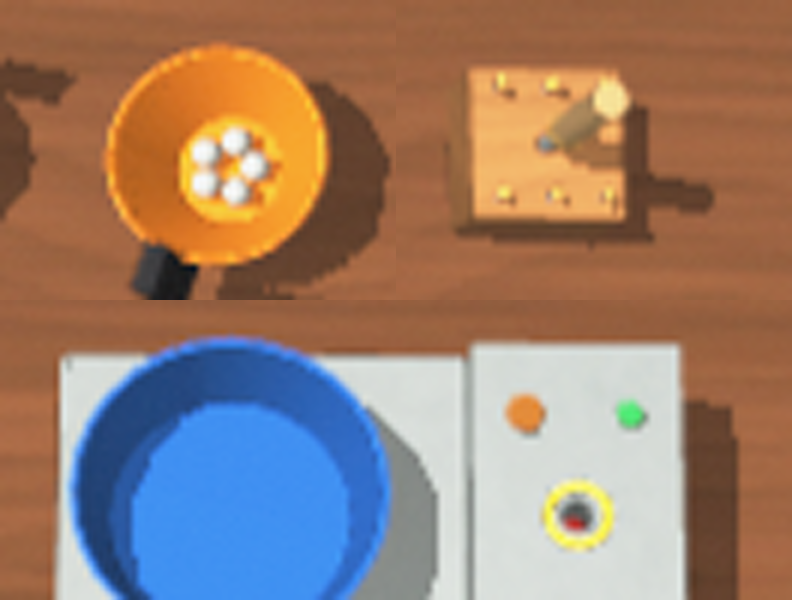

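View pics/cb.png

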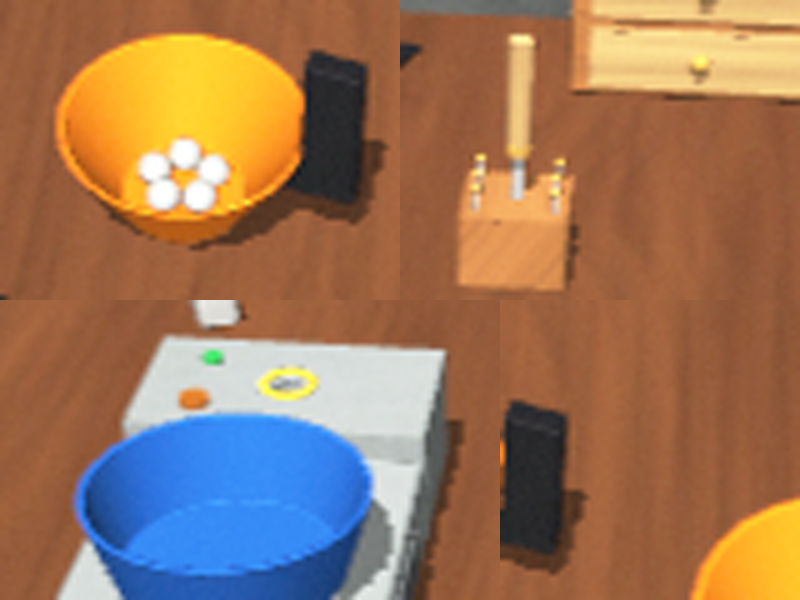

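The enlarged crops give these pixels:
- **Cup rim centre:** top (236.2,215.8)
- **Grip top:** side (347.4,262)
- **Stand top centre:** top (465,218.8)
- **Pusher top:** top (475.8,211.7) and side (339,99.6)
- **Ring:** top (386.3,160.8) and side (277.6,156.8)

Run:
```python
from h import *
np.set_printoptions(precision=4,suppress=True)
t=cv2.imread('pics/top0.png');s=cv2.imread('pics/side0.png')
def ell(im,x,y,w,h,lo,hi):
    m=cv2.inRange(cv2.cvtColor(im[y:y+h,x:x+w],cv2.COLOR_BGR2HSV),lo,hi)
    c=max(cv2.findContours(m,cv2.RETR_EXTERNAL,cv2.CHAIN_APPROX_NONE)[0],key=cv2.contourArea)
    return c[:,0]+[x,y]
B=((100,120,60),(125,255,255));O=((8,180,100),(20,255,255));K=((0,0,0),(180,255,60))
cb=ell(t,290,120,80,75,*B);co=ell(t,210,190,50,50,*O)
for n,c,z in(("bowl",cb,.105),("cup",co,.045)):
    P=np.array([at('top',u,v,z)[:2] for u,v in c]).astype(np.float32)
    print(n,cv2.minEnclosingCircle(P),P.min(0),P.max(0),cv2.fitEllipse(P))
print('ring',at('top',386.3,160.8,.073),at('side',277.6,156.8,.073))
print('stand',at('top',465.,218.6,.05),'hand',at('top',475.6,211.5,.16),at('side',339,99.6,.158))
print('grip side',at('side',347.4,262,.1))
g=ell(t,218,225,22,20,*K);print('grip px',g.min(0),g.max(0),cv2.minAreaRect(g.astype(np.float32)))
print('deck corners',[at('top',290+(x-.5)/6,125+(y-300)/6,.07)[:2] for x,y in((470,343),(681,343))])
print('base corner',at('top',290+61/6,125+56/6,.055)[:2],'stand corners',[at('top',440+(x-396)/6,195+y/6,.05)[:2] for x,y in((468,66),(624,70),(626,220),(472,220))])
a=cv2.resize(t[220:250,210:250],None,fx=14,fy=14,interpolation=cv2.INTER_CUBIC);cv2.imwrite('pics/g.png',a)
```

```text
bowl ((0.6387938261032104, 0.07883242517709732), 0.07443442940711975) [0.5659 0.0063] [0.7109 0.1512] ((0.6388633251190186, 0.07866225391626358), (0.1448258012533188, 0.14562737941741943), 137.18423461914062)
cup ((0.47880974411964417, 0.33632445335388184), 0.05257352814078331) [0.4285 0.2842] [0.5295 0.387 ] ((0.4792138338088989, 0.3358739912509918), (0.10130999982357025, 0.10255838185548782), 149.77674865722656)
ring [ 0.6395 -0.0866  0.073 ] [ 0.6388 -0.0792  0.073 ]
stand [ 0.4816 -0.3104  0.05  ] hand [ 0.4809 -0.3096  0.16  ] [ 0.4811 -0.3124  0.158 ]
grip side [0.4154 0.3526 0.1   ]
grip px [224 232] [232 241] ((228.2000274658203, 236.6000213623047), (6.260990142822266, 8.049844741821289), 26.56505012512207)
deck corners [array([ 0.7249, -0.0353]), array([ 0.7269, -0.1365])]
base corner [0.7196 0.1611] stand corners [array([ 0.5171, -0.2748]), array([ 0.5166, -0.3484]), array([ 0.4451, -0.3466]), array([ 0.4437, -0.2746])]
```

View pics/g.png

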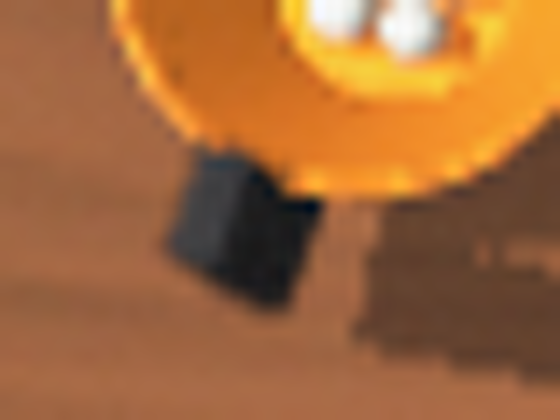

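The grip stands at (0.416, 0.3525), agreed by both views, so the cup yaw is about −14.5°. The bowl is at (0.639, 0.079) and the well near (0.640, −0.0866). I'll plan the approach next.

```bash
cat >> h.py <<'E'
def rot(yaw,tilt=0): # tool down, tool x at bearing yaw, then turned by tilt about tool y
    return R.from_euler('xyz',[180,0,yaw],degrees=True)*R.from_rotvec([0,tilt,0],degrees=True)
def deltas(p0,r0,seq):
    for p,r in seq:
        q=r0.inv()*r
        print(np.round(r0.inv().apply(np.array(p)-p0)*1000,1).tolist(),np.round(q.as_rotvec(degrees=True),1).tolist())
    return p,r
def state():
    o=ctrl.get_obs();print({k:np.round(o[k],3).tolist() for k in('clock','joint_pos','tool_pos','orientation','force','opening','gripper_force')})
E
python3 - <<'E'
from h import *
p,r=np.array([.221,-.638,.227]),rot(-160.885)
p,r=deltas(p,r,[([.55,-.12,.25],rot(-82))])
p,r=deltas(p,r,[([.416,.3525,.2],rot(-14.5))])
deltas(p,r,[([.416,.3525,.063],rot(-14.5))])
E
```

```text
[-480.5, 381.7, -23.0] [0.0, 0.0, -78.9]
[-486.6, 66.9, 50.0] [-0.0, 0.0, -67.5]
[0.0, -0.0, 137.0] [0.0, 0.0, 0.0]
```

Emit:
apply_moves --deltas '[{"fingers":87,"delta_pos":[-120,95,-23],"angular":[0,0,-8.5]},{"fingers":87,"delta_pos":[-480,382,-23],"angular":[0,0,-79]},{"fingers":87,"delta_pos":[-480,382,-23],"angular":[0,0,-79]},{"fingers":87,"delta_pos":[-480,382,-23],"angular":[0,0,-79]},{"fingers":87,"delta_pos":[-480,382,-23],"angular":[0,0,-79]},{"fingers":87,"delta_pos":[-480,382,-23],"angular":[0,0,-79]},{"fingers":87,"delta_pos":[-480,382,-23],"angular":[0,0,-79]},{"fingers":87,"delta_pos":[-480,382,-23],"angular":[0,0,-79]},{"fingers":87,"delta_pos":[-480,382,-23],"angular":[0,0,-79]},{"fingers":87,"delta_pos":[-480,382,-23],"angular":[0,0,-79]}]'

```text
clock: 1.1
tool_pos: [0.4889, -0.214, 0.2465]
orientation: [-180.0, 0.0, -81.6]
force: [1.3, -0.5, 0.3]
opening: 0.0867
gripper_force: 0.0
```

Run:
```python
from h import *
state();p,r=tool()
deltas(p,r,[([.45,.25,.22],rot(-14.5)),([.416,.3525,.2],rot(-14.5))])
```

```text
{'clock': 1.1, 'joint_pos': [-2.579, 6.446, -15.337, -0.007, -68.212, 11.025], 'tool_pos': [0.489, -0.214, 0.246], 'orientation': [-179.994, 0.005, -81.556], 'force': [1.309, -0.517, 0.317], 'opening': 0.087, 'gripper_force': 0.0}
[-464.7, -29.6, 26.5] [-0.0, 0.0, -67.1]
[-571.0, -11.0, 46.5] [-0.0, 0.0, -67.1]
```

Emit:
apply_moves --deltas '[{"fingers":87,"delta_pos":[-50,30,5],"angular":[0,0,-8]},{"fingers":87,"delta_pos":[-100,50,10],"angular":[0,0,-16]},{"fingers":87,"delta_pos":[-150,55,15],"angular":[0,0,-24]},{"fingers":87,"delta_pos":[-200,55,20],"angular":[0,0,-32]},{"fingers":87,"delta_pos":[-571,-11,46],"angular":[0,0,-67]},{"fingers":87,"delta_pos":[-571,-11,46],"angular":[0,0,-67]},{"fingers":87,"delta_pos":[-571,-11,46],"angular":[0,0,-67]},{"fingers":87,"delta_pos":[-571,-11,46],"angular":[0,0,-67]},{"fingers":87,"delta_pos":[-571,-11,46],"angular":[0,0,-67]},{"fingers":87,"delta_pos":[-571,-11,46],"angular":[0,0,-67]}]'

```text
clock: 2.1
tool_pos: [0.4154, 0.263, 0.2066]
orientation: [-180.0, 0.0, -14.8]
force: [1.4, 0.4, 0.0]
opening: 0.0869
gripper_force: 0.0
```

Run:
```python
from h import *
state();p,r=tool()
deltas(p,r,[([.416,.3525,.2],rot(-14.5)),([.416,.3525,.063],rot(-14.5))])
```

```text
{'clock': 2.1, 'joint_pos': [55.293, 3.963, -23.573, -0.005, -62.455, 19.904], 'tool_pos': [0.415, 0.263, 0.207], 'orientation': [-179.99, 0.001, -14.805], 'force': [1.362, 0.384, 0.03], 'opening': 0.087, 'gripper_force': 0.0}
[-22.3, -86.7, 6.6] [-0.0, 0.0, -0.3]
[-22.3, -86.7, 143.6] [-0.0, 0.0, -0.3]
```

Emit:
apply_moves --deltas '[{"fingers":87,"delta_pos":[-12,-44,6],"angular":[0,0,0]},{"fingers":87,"delta_pos":[-22,-87,6],"angular":[0,0,0]},{"fingers":87,"delta_pos":[-22,-87,6],"angular":[0,0,0]},{"fingers":87,"delta_pos":[-22,-87,50],"angular":[0,0,0]},{"fingers":87,"delta_pos":[-22,-87,90],"angular":[0,0,0]},{"fingers":87,"delta_pos":[-22,-87,120],"angular":[0,0,0]},{"fingers":87,"delta_pos":[-22,-87,135],"angular":[0,0,0]},{"fingers":87,"delta_pos":[-22,-87,143],"angular":[0,0,0]},{"fingers":87,"delta_pos":[-22,-87,143],"angular":[0,0,0]},{"fingers":40,"delta_pos":[-22,-87,143],"angular":[0,0,0]}]'

```text
clock: 3.1
tool_pos: [0.4176, 0.351, 0.0645]
orientation: [-179.9, -0.0, -14.9]
force: [-0.3, -0.1, -0.3]
opening: 0.0831
gripper_force: 0.0
```

Run:
```python
from h import *
state();im=ctrl.snapshot('side');im2=ctrl.snapshot('top')
a=cv2.resize(im[200:340,250:430],None,fx=4,fy=4)[:,:,::-1];cv2.imwrite('pics/g1.png',a)
```

```text
{'clock': 3.1, 'joint_pos': [60.645, 17.783, -27.448, 0.016, -44.709, 14.474], 'tool_pos': [0.418, 0.351, 0.065], 'orientation': [-179.946, -0.026, -14.869], 'force': [-0.286, -0.08, -0.285], 'opening': 0.083, 'gripper_force': 0.0}
```

View pics/g1.png

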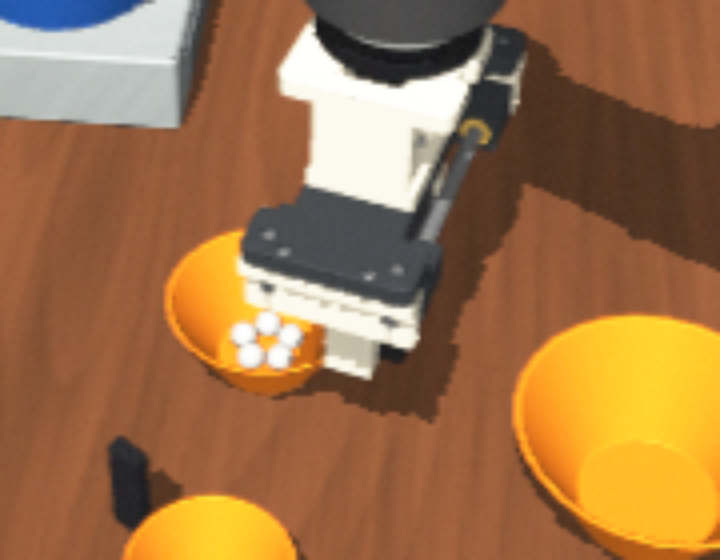

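The gripper straddles the grip, with the cup rim clear of the finger. I'll close and lift.

Emit:
apply_moves --deltas '[{"fingers":4,"delta_pos":[0,0,0],"angular":[0,0,0]},{"fingers":4,"delta_pos":[0,0,0],"angular":[0,0,0]},{"fingers":4,"delta_pos":[0,0,0],"angular":[0,0,0]},{"fingers":4,"delta_pos":[0,0,0],"angular":[0,0,0]},{"fingers":4,"delta_pos":[0,0,0],"angular":[0,0,0]},{"fingers":4,"delta_pos":[0,0,0],"angular":[0,0,0]},{"fingers":4,"delta_pos":[0,0,0],"angular":[0,0,0]},{"fingers":4,"delta_pos":[0,0,0],"angular":[0,0,0]},{"fingers":4,"delta_pos":[0,0,0],"angular":[0,0,0]},{"fingers":4,"delta_pos":[0,0,0],"angular":[0,0,0]}]'

```text
clock: 4.2
tool_pos: [0.4173, 0.3508, 0.0638]
orientation: [-180.0, -0.0, -14.9]
force: [0.4, 0.4, 0.9]
opening: 0.0117
gripper_force: 30.0
```

Emit:
apply_moves --deltas '[{"fingers":4,"delta_pos":[0,0,-10],"angular":[0,0,0]},{"fingers":4,"delta_pos":[0,0,-25],"angular":[0,0,0]},{"fingers":4,"delta_pos":[0,0,-45],"angular":[0,0,0]},{"fingers":4,"delta_pos":[0,0,-70],"angular":[0,0,0]},{"fingers":4,"delta_pos":[0,0,-95],"angular":[0,0,0]},{"fingers":4,"delta_pos":[0,0,-120],"angular":[0,0,0]},{"fingers":4,"delta_pos":[0,0,-140],"angular":[0,0,0]},{"fingers":4,"delta_pos":[0,0,-155],"angular":[0,0,0]},{"fingers":4,"delta_pos":[0,0,-160],"angular":[0,0,0]},{"fingers":4,"delta_pos":[0,0,-160],"angular":[0,0,0]}]'

```text
clock: 5.2
tool_pos: [0.4171, 0.3507, 0.2244]
orientation: [-179.9, -0.0, -14.9]
force: [0.3, -0.2, -2.6]
opening: 0.0116
gripper_force: 30.0
```

Run:
```python
from h import *
state();im=ctrl.snapshot('side');cv2.imwrite('pics/l1.png',np.ascontiguousarray(im[:,:,::-1]))
p,r=tool()
xp=lambda b:np.array([np.cos(np.radians(b)),np.sin(np.radians(b)),0])
bowl=np.array([.6388,.0787,0])
for b in(-75,-90):
    G=bowl-.022*xp(b)+[0,0,.265-.0188]
    print(b,G);deltas(p,r,[(G,rot(b))])
```

```text
{'clock': 5.2, 'joint_pos': [60.654, 8.364, -16.038, -0.013, -65.533, 14.47], 'tool_pos': [0.417, 0.351, 0.224], 'orientation': [-179.934, -0.005, -14.881], 'force': [0.307, -0.245, -2.581], 'opening': 0.012, 'gripper_force': 29.977}
-75 [0.63310598 0.09995037 0.2462    ]
[273.4, 186.4, -22.9] [0.0, 0.0, 60.1]
-90 [0.6388 0.1007 0.2462]
[278.7, 184.2, -22.9] [0.0, 0.0, 75.1]
```

View pics/l1.png

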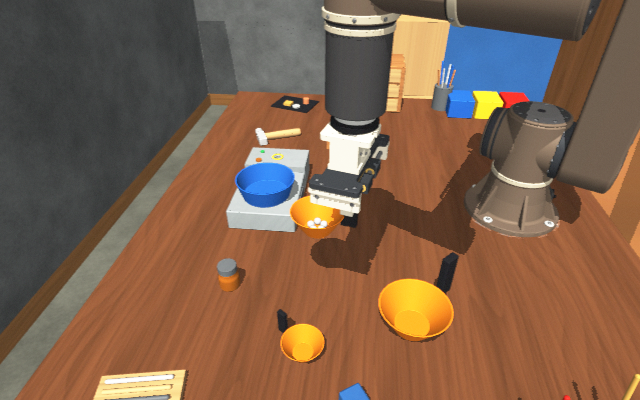

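The cup is held level with five balls inside. I'll carry it over the bowl, turning it about 68°.

Emit:
apply_moves --deltas '[{"fingers":4,"delta_pos":[8,6,-3],"angular":[0,0,2]},{"fingers":4,"delta_pos":[24,16,-8],"angular":[0,0,6]},{"fingers":4,"delta_pos":[46,31,-13],"angular":[0,0,11]},{"fingers":4,"delta_pos":[70,47,-18],"angular":[0,0,17]},{"fingers":4,"delta_pos":[94,63,-23],"angular":[0,0,23]},{"fingers":4,"delta_pos":[118,79,-23],"angular":[0,0,29]},{"fingers":4,"delta_pos":[142,95,-23],"angular":[0,0,35]},{"fingers":4,"delta_pos":[166,111,-23],"angular":[0,0,41]},{"fingers":4,"delta_pos":[190,127,-23],"angular":[0,0,47]},{"fingers":4,"delta_pos":[214,143,-23],"angular":[0,0,53]}]'

```text
clock: 6.25
tool_pos: [0.5877, 0.1558, 0.2456]
orientation: [179.9, -0.0, -68.2]
force: [0.6, 0.0, -2.5]
opening: 0.012
gripper_force: 30.0
```

```bash
cat >> h.py <<'E'
xp=lambda b:np.array([np.cos(np.radians(b)),np.sin(np.radians(b)),0])
bowl=np.array([.6388,.0787,0])
E
python3 - <<'E'
from h import *
state();p,r=tool()
b=-83;G=bowl-.022*xp(b)+[0,0,.265-.0188]
deltas(p,r,[(G,rot(b))])
E
```

```text
{'clock': 6.25, 'joint_pos': [33.231, 13.7, -6.436, -0.011, -69.976, -11.441], 'tool_pos': [0.588, 0.156, 0.246], 'orientation': [179.887, -0.012, -68.213], 'force': [0.568, 0.035, -2.479], 'opening': 0.012, 'gripper_force': 29.975}
[69.3, -24.4, -0.6] [0.1, -0.0, 14.8]
```

Emit:
apply_moves --deltas '[{"fingers":4,"delta_pos":[20,-7,0],"angular":[0,0,5]},{"fingers":4,"delta_pos":[40,-14,0],"angular":[0,0,10]},{"fingers":4,"delta_pos":[56,-20,0],"angular":[0,0,13]},{"fingers":4,"delta_pos":[66,-23,0],"angular":[0,0,14.8]},{"fingers":4,"delta_pos":[69,-24,0],"angular":[0,0,14.8]},{"fingers":4,"delta_pos":[69,-24,0],"angular":[0,0,14.8]}]'

```text
clock: 6.85
tool_pos: [0.6354, 0.1025, 0.2464]
orientation: [180.0, 0.0, -82.6]
force: [-0.8, 0.6, -1.2]
opening: 0.012
gripper_force: 30.0
```

Run:
```python
from h import *
state();p,r=tool()
b=-83;G=bowl-.022*xp(b)+[0,0,.26]
deltas(p,r,[(G+rot(b,-t).apply([0,0,.0188]),rot(b,-t)) for t in(8,16,24,32,40,46,50,54,58,62)])
```

```text
{'clock': 6.85, 'joint_pos': [26.496, 16.995, -1.84, -0.012, -71.192, -19.129], 'tool_pos': [0.635, 0.103, 0.246], 'orientation': [179.971, 0.002, -82.637], 'force': [-0.78, 0.609, -1.211], 'opening': 0.012, 'gripper_force': 29.978}
[-0.6, -0.5, 5.0] [0.1, -8.0, 0.4]
[-3.1, -0.5, 4.5] [0.1, -16.0, 0.4]
[-5.6, -0.5, 3.6] [0.1, -24.0, 0.4]
[-7.9, -0.5, 2.3] [0.1, -32.0, 0.3]
[-10.0, -0.5, 0.8] [0.2, -40.0, 0.3]
[-11.5, -0.5, -0.6] [0.2, -46.0, 0.3]
[-12.3, -0.5, -1.5] [0.2, -50.0, 0.3]
[-13.1, -0.5, -2.6] [0.2, -54.0, 0.3]
[-13.9, -0.5, -3.7] [0.2, -58.0, 0.3]
[-14.5, -0.5, -4.8] [0.2, -62.0, 0.3]
```

Emit:
apply_moves --deltas '[{"fingers":4,"delta_pos":[0,0,2],"angular":[0,-4,0]},{"fingers":4,"delta_pos":[-2,0,4],"angular":[0,-10,0]},{"fingers":4,"delta_pos":[-3,0,4.5],"angular":[0,-16,0]},{"fingers":4,"delta_pos":[-5.6,0,3.6],"angular":[0,-23,0]},{"fingers":4,"delta_pos":[-8,0,2.3],"angular":[0,-30,0]},{"fingers":4,"delta_pos":[-9,0,1.5],"angular":[0,-36,0]},{"fingers":4,"delta_pos":[-10,0,0.8],"angular":[0,-40,0]},{"fingers":4,"delta_pos":[-11,0,0],"angular":[0,-44,0]},{"fingers":4,"delta_pos":[-11.5,0,-0.6],"angular":[0,-46,0]},{"fingers":4,"delta_pos":[-11.5,0,-0.6],"angular":[0,-46,0]}]'

```text
clock: 7.85
tool_pos: [0.6337, 0.1135, 0.2462]
orientation: [179.9, 46.0, -82.8]
force: [0.3, -0.8, -2.1]
opening: 0.0119
gripper_force: 30.0
```

Run:
```python
from h import *
state();p,r=tool()
a=np.hstack([ctrl.snapshot('side')[60:340,160:440],ctrl.snapshot('top')[80:360,220:500]])[:,:,::-1]
cv2.imwrite('pics/t1.png',cv2.resize(a,None,fx=1.42,fy=1.42))
b=-83;G=bowl-.022*xp(b)+[0,0,.26]
deltas(p,r,[(G+rot(b,-t).apply([0,0,.0188]),rot(b,-t)) for t in(50,54,58,62,66,70,74,78,82,86)])
```

```text
{'clock': 7.85, 'joint_pos': [-1.83, 24.758, 11.856, -45.317, -87.564, 15.496], 'tool_pos': [0.634, 0.114, 0.246], 'orientation': [179.858, 46.028, -82.798], 'force': [0.347, -0.805, -2.056], 'opening': 0.012, 'gripper_force': 29.979}
[-2.1, -0.8, -0.3] [0.3, -4.0, 0.1]
[-3.4, -0.8, -0.4] [0.3, -8.0, 0.1]
[-4.7, -0.8, -0.7] [0.3, -12.0, 0.1]
[-6.0, -0.8, -1.0] [0.3, -16.0, 0.1]
[-7.2, -0.8, -1.4] [0.3, -20.0, 0.1]
[-8.4, -0.8, -1.9] [0.3, -24.0, 0.1]
[-9.6, -0.8, -2.5] [0.3, -28.0, 0.1]
[-10.8, -0.8, -3.1] [0.3, -32.0, 0.1]
[-11.8, -0.8, -3.9] [0.3, -36.0, 0.0]
[-12.9, -0.8, -4.7] [0.3, -40.0, 0.0]
```

View pics/t1.png

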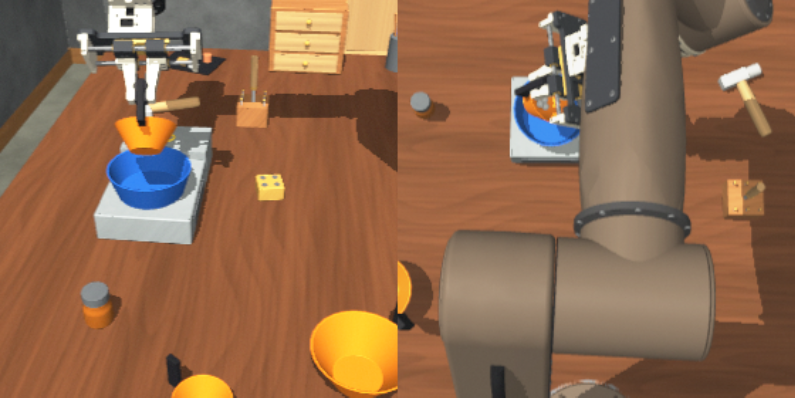

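The cup is tilted over the bowl, mouth toward the deck side, and the arm is tracking. I'll continue to about 86° slowly.

Emit:
apply_moves --deltas '[{"fingers":4,"delta_pos":[-2,0,0],"angular":[0,-4,0]},{"fingers":4,"delta_pos":[-3,0,0],"angular":[0,-7,0]},{"fingers":4,"delta_pos":[-4,0,-0.5],"angular":[0,-10,0]},{"fingers":4,"delta_pos":[-5,0,-1],"angular":[0,-13,0]},{"fingers":4,"delta_pos":[-6,0,-1],"angular":[0,-16,0]},{"fingers":4,"delta_pos":[-6.6,0,-1.2],"angular":[0,-18,0]},{"fingers":4,"delta_pos":[-7.2,0,-1.4],"angular":[0,-20,0]},{"fingers":4,"delta_pos":[-7.8,0,-1.6],"angular":[0,-22,0]},{"fingers":4,"delta_pos":[-8.4,0,-1.9],"angular":[0,-24,0]},{"fingers":4,"delta_pos":[-9,0,-2.2],"angular":[0,-26,0]}]'

```text
clock: 8.95
tool_pos: [0.6334, 0.1188, 0.2555]
orientation: [-179.9, 72.1, -82.6]
force: [-0.4, -0.1, -2.2]
opening: 0.0117
gripper_force: 30.0
```

Emit:
apply_moves --deltas '[{"fingers":4,"delta_pos":[-0.6,0,0],"angular":[0,-2,0]},{"fingers":4,"delta_pos":[-1.2,0,0],"angular":[0,-4,0]},{"fingers":4,"delta_pos":[-1.8,0,0],"angular":[0,-6,0]},{"fingers":4,"delta_pos":[-2.4,0,-0.3],"angular":[0,-8,0]},{"fingers":4,"delta_pos":[-3,0,-0.4],"angular":[0,-10,0]},{"fingers":4,"delta_pos":[-3.6,0,-0.5],"angular":[0,-12,0]},{"fingers":4,"delta_pos":[-4.2,0,-0.6],"angular":[0,-14,0]},{"fingers":4,"delta_pos":[-4.2,0,-0.6],"angular":[0,-14,0]},{"fingers":4,"delta_pos":[-4.2,0,-0.6],"angular":[0,-14,0]},{"fingers":4,"delta_pos":[-4.2,0,-0.6],"angular":[0,-14,0]}]'

```text
clock: 9.95
tool_pos: [0.6335, 0.1195, 0.2598]
orientation: [-179.3, 86.0, -81.9]
force: [0.3, 0.2, -1.5]
opening: 0.0119
gripper_force: 30.0
```

Run:
```python
from h import *
state();p,r=tool()
b=-83;G=bowl-.022*xp(b)+[0,0,.265]
deltas(p,r,[(G+rot(b,-t).apply([0,0,.0188]),rot(b,-t)) for t in(45,0)])
im=ctrl.snapshot('side')[:,:,::-1]
cv2.imwrite('pics/t2.png',cv2.resize(im[100:250,180:360],None,fx=4,fy=4))
```

```text
{'clock': 9.95, 'joint_pos': [-16.617, 40.48, 14.482, -75.199, -109.454, 29.459], 'tool_pos': [0.633, 0.119, 0.26], 'orientation': [-179.267, 85.956, -81.932], 'force': [0.336, 0.238, -1.474], 'opening': 0.012, 'gripper_force': 29.979}
[8.5, -0.3, -5.2] [0.3, 41.0, 0.2]
[15.0, -0.2, -18.1] [0.2, 86.0, 0.3]
```

View pics/t2.png

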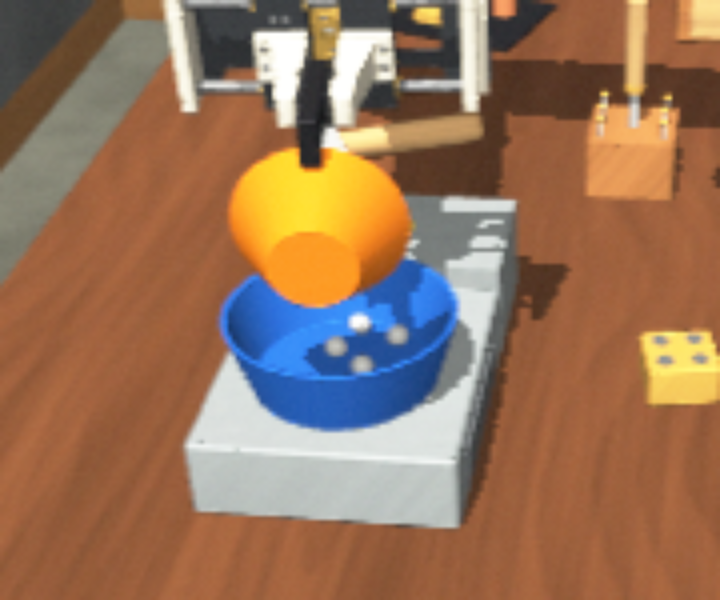

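Four balls are clearly visible in the bowl; the fifth is probably behind the cup. I'll turn upright and back off, then count by image code.

Emit:
apply_moves --deltas '[{"fingers":4,"delta_pos":[2,0,-1],"angular":[0,5,0]},{"fingers":4,"delta_pos":[4,0,-2],"angular":[0,13,0]},{"fingers":4,"delta_pos":[6,0,-3],"angular":[0,21,0]},{"fingers":4,"delta_pos":[7.5,0,-4],"angular":[0,29,0]},{"fingers":4,"delta_pos":[8,0,-5],"angular":[0,37,0]},{"fingers":4,"delta_pos":[10,0,-7],"angular":[0,45,0]},{"fingers":4,"delta_pos":[12,0,-10],"angular":[0,53,0]},{"fingers":4,"delta_pos":[13,0,-12],"angular":[0,61,0]},{"fingers":4,"delta_pos":[14,0,-14],"angular":[0,69,0]},{"fingers":4,"delta_pos":[15,0,-16],"angular":[0,77,0]}]'

```text
clock: 11.0
tool_pos: [0.636, 0.1031, 0.2484]
orientation: [-179.7, 8.8, -82.6]
force: [-0.5, -0.6, -2.1]
opening: 0.0121
gripper_force: 30.0
```

Run:
```python
from h import *
state();p,r=tool()
b=-83;G=bowl-.022*xp(b)+[0,0,.2462]
deltas(p,r,[(G,rot(b))]);deltas(G,rot(b),[([.4173,.3508,.21],rot(-14.9))])
```

```text
{'clock': 11.0, 'joint_pos': [21.215, 16.985, 1.509, -8.862, -72.332, -11.299], 'tool_pos': [0.636, 0.103, 0.248], 'orientation': [-179.711, 8.766, -82.594], 'force': [-0.523, -0.616, -2.096], 'opening': 0.012, 'gripper_force': 29.976}
[2.9, 0.3, 1.7] [-0.3, 8.8, 0.4]
[-275.1, 186.7, 36.2] [0.0, 0.0, -68.1]
```

Emit:
apply_moves --deltas '[{"fingers":4,"delta_pos":[3,0,2],"angular":[0,8.8,0]},{"fingers":4,"delta_pos":[3,0,2],"angular":[0,8.8,0]}]'

```text
clock: 11.2
tool_pos: [0.6347, 0.1034, 0.2436]
orientation: [-180.0, -0.1, -82.3]
force: [0.0, 0.8, -2.1]
opening: 0.0118
gripper_force: 30.0
```

Emit:
apply_moves --deltas '[{"fingers":4,"delta_pos":[-10,7,0],"angular":[0,0,-3]},{"fingers":4,"delta_pos":[-32,22,4],"angular":[0,0,-8]},{"fingers":4,"delta_pos":[-62,43,8],"angular":[0,0,-15]},{"fingers":4,"delta_pos":[-94,64,12],"angular":[0,0,-23]},{"fingers":4,"delta_pos":[-126,86,16],"angular":[0,0,-31]},{"fingers":4,"delta_pos":[-160,108,20],"angular":[0,0,-39]},{"fingers":4,"delta_pos":[-192,130,25],"angular":[0,0,-47]},{"fingers":4,"delta_pos":[-224,152,30],"angular":[0,0,-55]},{"fingers":4,"delta_pos":[-252,171,34],"angular":[0,0,-62]},{"fingers":4,"delta_pos":[-270,183,36],"angular":[0,0,-67]}]'

```text
clock: 12.2
tool_pos: [0.4179, 0.3458, 0.2084]
orientation: [-179.7, 0.2, -15.4]
force: [0.7, -0.4, -0.5]
opening: 0.0119
gripper_force: 30.0
```

```bash
cat >> h.py <<'E'
def balls():
    for n,(x,y,w,h) in(('side',(225,150,80,70)),('top',(298,128,62,62))):
        im=ctrl.snapshot(n)[y:y+h,x:x+w];hsv=cv2.cvtColor(im,cv2.COLOR_RGB2HSV)
        m=((hsv[:,:,1]<110)&(hsv[:,:,2]>60)).astype(np.uint8)
        k,_,st,c=cv2.connectedComponentsWithStats(m)
        for i in range(1,k):
            if 3<st[i,4]<60: print(n,st[i,4],c[i]+[x,y],(at(n,*(c[i]+[x,y]),.067)-bowl)[:2].round(3))
E
python3 - <<'E'
from h import *
state();p,r=tool();balls()
deltas(p,r,[([.4173,.3508,.21],rot(-14.9)),([.4173,.3508,.0638],rot(-14.9))])
E
```

```text
{'clock': 12.2, 'joint_pos': [60.125, 8.761, -17.634, -0.278, -63.377, 14.632], 'tool_pos': [0.418, 0.346, 0.208], 'orientation': [-179.717, 0.184, -15.367], 'force': [0.73, -0.401, -0.527], 'opening': 0.012, 'gripper_force': 29.992}
side 21 [277.33333333 156.04761905] [ 0.004 -0.172]
side 23 [269.39130435 180.2173913 ] [ 0.    -0.043]
side 23 [279.         183.17391304] [-0.028 -0.032]
side 25 [263.4  186.04] [ 0.01  -0.015]
side 20 [270.  190.5] [-0.011  0.004]
top 22 [319.27272727 145.04545455] [0.045 0.026]
top 22 [333.09090909 157.09090909] [ 0.01  -0.014]
top 22 [342.90909091 160.90909091] [-0.    -0.042]
top 20 [325.95 164.25] [-0.011  0.006]
top 21 [339. 170.] [-0.027 -0.032]
[-1.9, -4.7, -1.6] [-0.3, 0.2, -0.5]
[-1.5, -4.0, 144.6] [-0.3, 0.2, -0.5]
```

All five balls are counted in the bowl in the top view. I'll set the cup down.

Emit:
apply_moves --deltas '[{"fingers":4,"delta_pos":[-2,-4,5],"angular":[0,0,0]},{"fingers":4,"delta_pos":[-2,-4,40],"angular":[0,0,0]},{"fingers":4,"delta_pos":[-2,-4,80],"angular":[0,0,0]},{"fingers":4,"delta_pos":[-2,-4,110],"angular":[0,0,0]},{"fingers":4,"delta_pos":[-2,-4,128],"angular":[0,0,0]},{"fingers":4,"delta_pos":[-2,-4,138],"angular":[0,0,0]},{"fingers":4,"delta_pos":[-2,-4,142],"angular":[0,0,0]},{"fingers":4,"delta_pos":[-2,-4,144],"angular":[0,0,0]},{"fingers":4,"delta_pos":[-2,-4,145],"angular":[0,0,0]},{"fingers":4,"delta_pos":[-2,-4,145],"angular":[0,0,0]}]'

```text
clock: 13.3
tool_pos: [0.4194, 0.3499, 0.0641]
orientation: [-179.7, 0.0, -15.7]
force: [-0.1, -0.9, -1.2]
opening: 0.0121
gripper_force: 30.0
```

Emit:
apply_moves --deltas '[{"fingers":16,"delta_pos":[0,0,0],"angular":[0,0,0]},{"fingers":24,"delta_pos":[0,0,0],"angular":[0,0,0]},{"fingers":60,"delta_pos":[0,0,0],"angular":[0,0,0]},{"fingers":60,"delta_pos":[0,0,0],"angular":[0,0,0]},{"fingers":60,"delta_pos":[0,0,0],"angular":[0,0,0]},{"fingers":60,"delta_pos":[0,0,-20],"angular":[0,0,0]},{"fingers":60,"delta_pos":[0,0,-60],"angular":[0,0,0]},{"fingers":60,"delta_pos":[0,0,-110],"angular":[0,0,0]},{"fingers":60,"delta_pos":[0,0,-160],"angular":[0,0,0]},{"fingers":60,"delta_pos":[0,0,-170],"angular":[0,0,0]}]'

```text
clock: 14.3
tool_pos: [0.4211, 0.3508, 0.2398]
orientation: [-179.3, -0.2, -15.6]
force: [0.2, -1.1, -0.8]
opening: 0.0596
gripper_force: 0.0
```

Run:
```python
from h import *
state();p,r=tool()
im=np.ascontiguousarray(ctrl.snapshot('side')[:,:,::-1]);im0=cv2.imread('pics/side0.png')
d=cv2.absdiff(im,im0)[275:300,280:355].max(2)   # lower cup area, before/after
print((d>40).sum(),d.size)
K=lambda i:np.argwhere(i[255:295,335:360].max(2)<60).mean(0)
print(K(im),K(im0))
P=np.array([.416,.3525,.23]);A=np.array([.5,0,.26])
deltas(p,r,[(A,rot(-60)),]);deltas(A,rot(-60),[([.4813,-.3108,.24],rot(-130))])
```

```text
{'clock': 14.3, 'joint_pos': [60.277, 7.677, -14.797, -0.008, -66.813, 14.099], 'tool_pos': [0.421, 0.351, 0.24], 'orientation': [-179.306, -0.167, -15.628], 'force': [0.193, -1.082, -0.801], 'opening': 0.06, 'gripper_force': 0.0}
470 1875
[18.20289855 11.17681159] [20.75675676 10.93693694]
[170.6, 316.3, -23.6] [-0.7, 0.1, 44.4]
[259.8, 171.6, 20.0] [-0.0, -0.0, 70.0]
```

Emit:
apply_moves --deltas '[{"fingers":60,"delta_pos":[10,20,-5],"angular":[0,0,4]},{"fingers":60,"delta_pos":[171,316,-20],"angular":[0.7,0,45]},{"fingers":60,"delta_pos":[171,316,-20],"angular":[0.7,0,45]},{"fingers":60,"delta_pos":[171,316,-20],"angular":[0.7,0,45]},{"fingers":60,"delta_pos":[171,316,-20],"angular":[0.7,0,45]},{"fingers":60,"delta_pos":[171,316,-20],"angular":[0.7,0,45]},{"fingers":60,"delta_pos":[171,316,-20],"angular":[0.7,0,45]},{"fingers":60,"delta_pos":[171,316,-20],"angular":[0.7,0,45]},{"fingers":60,"delta_pos":[171,316,-20],"angular":[0.7,0,45]},{"fingers":60,"delta_pos":[171,316,-20],"angular":[0.7,0,45]}]'

```text
clock: 15.35
tool_pos: [0.498, -0.0027, 0.251]
orientation: [-179.4, 0.5, -60.8]
force: [0.4, 0.8, -0.5]
opening: 0.0602
gripper_force: 0.0
```

Run:
```python
from h import *
state();p,r=tool()
deltas(p,r,[([.4813,-.311,.24],rot(-110))])
def rim(im,n):
    x,y,w,h=(205,185,60,60) if n=='top' else (285,255,60,45)
    m=cv2.inRange(cv2.cvtColor(im[y:y+h,x:x+w],cv2.COLOR_BGR2HSV),(8,180,100),(22,255,255))
    c=max(cv2.findContours(m,cv2.RETR_EXTERNAL,cv2.CHAIN_APPROX_NONE)[0],key=cv2.contourArea)[:,0]+[x,y]
    return c.min(0),c.max(0),np.round(cv2.fitEllipse(c)[:2],1).tolist(),cv2.contourArea(c)
for n in('top','side'):
    im=np.ascontiguousarray(ctrl.snapshot(n)[:,:,::-1]);cv2.imwrite(f'pics/{n}1.png',im)
    print(n,rim(cv2.imread(f'pics/{n}0.png'),n),rim(im,n))
```

```text
{'clock': 15.35, 'joint_pos': [21.889, 2.513, -18.861, -0.597, -68.057, 7.499], 'tool_pos': [0.498, -0.003, 0.251], 'orientation': [-179.364, 0.477, -60.829], 'force': [0.422, 0.843, -0.546], 'opening': 0.06, 'gripper_force': 0.0}
[261.2, 165.0, 7.0] [-0.4, 0.7, 49.2]
top (array([218, 198]), array([254, 233]), [[235.8, 215.4], [35.2, 36.4]], 1005.0) (array([220, 200]), array([253, 233]), [[234.1, 218.6], [25.8, 34.2]], 433.0)
side (array([291, 257]), array([340, 298]), [[316.0, 276.0], [38.2, 47.3]], 946.5) (array([291, 255]), array([340, 296]), [[315.9, 274.8], [38.8, 48.3]], 1224.0)
```

Emit:
apply_moves --deltas '[{"fingers":60,"delta_pos":[42,26,2],"angular":[0,0,8]},{"fingers":60,"delta_pos":[261,165,7],"angular":[-0.4,0.7,49]},{"fingers":60,"delta_pos":[261,165,7],"angular":[-0.4,0.7,49]},{"fingers":60,"delta_pos":[261,165,7],"angular":[-0.4,0.7,49]},{"fingers":60,"delta_pos":[261,165,7],"angular":[-0.4,0.7,49]},{"fingers":60,"delta_pos":[261,165,7],"angular":[-0.4,0.7,49]},{"fingers":60,"delta_pos":[261,165,7],"angular":[-0.4,0.7,49]},{"fingers":60,"delta_pos":[261,165,7],"angular":[-0.4,0.7,49]},{"fingers":60,"delta_pos":[261,165,7],"angular":[-0.4,0.7,49]},{"fingers":60,"delta_pos":[261,165,7],"angular":[-0.4,0.7,49]}]'

```text
clock: 16.45
tool_pos: [0.4829, -0.3084, 0.241]
orientation: [-179.9, 0.1, -109.5]
force: [-0.7, -0.2, 0.3]
opening: 0.06
gripper_force: 0.0
```

Run:
```python
from h import *
state();p,r=tool()
deltas(p,r,[([.4813,-.311,.2],rot(-110)),([.4813,-.311,.111],rot(-110))])
def rim(im,n):
    x,y,w,h=(205,185,60,60) if n=='top' else (285,255,60,45)
    m=cv2.inRange(cv2.cvtColor(im[y:y+h,x:x+w],cv2.COLOR_BGR2HSV),(8,180,100),(22,255,255))
    c=max(cv2.findContours(m,cv2.RETR_EXTERNAL,cv2.CHAIN_APPROX_NONE)[0],key=cv2.contourArea)[:,0]+[x,y]
    return c.min(0),c.max(0),np.round(cv2.fitEllipse(c)[:2],1).tolist(),cv2.contourArea(c)
for n in('top','side'):
    im=np.ascontiguousarray(ctrl.snapshot(n)[:,:,::-1]);cv2.imwrite(f'pics/{n}2.png',im)
    print(n,rim(cv2.imread(f'pics/{n}0.png'),n),rim(im,n))
```

```text
{'clock': 16.45, 'joint_pos': [-13.041, 10.416, -11.263, -0.057, -68.242, -6.464], 'tool_pos': [0.483, -0.308, 0.241], 'orientation': [-179.928, 0.061, -109.526], 'force': [-0.717, -0.196, 0.279], 'opening': 0.06, 'gripper_force': 0.0}
[3.1, 0.7, 41.0] [-0.1, 0.1, 0.5]
[3.2, 0.8, 130.0] [-0.1, 0.1, 0.5]
top (array([218, 198]), array([254, 233]), [[235.8, 215.4], [35.2, 36.4]], 1005.0) (array([220, 198]), array([256, 233]), [[238.0, 215.5], [35.4, 36.3]], 1006.5)
side (array([291, 257]), array([340, 298]), [[316.0, 276.0], [38.2, 47.3]], 946.5) (array([291, 255]), array([340, 296]), [[315.8, 274.5], [39.0, 47.9]], 1192.5)
```

The cup stands upright, about 5 mm from its old spot. I'll grip the pusher next.

Emit:
apply_moves --deltas '[{"fingers":60,"delta_pos":[3,1,20],"angular":[0,0,0.5]},{"fingers":60,"delta_pos":[3,1,60],"angular":[0,0,0.5]},{"fingers":60,"delta_pos":[3,1,95],"angular":[0,0,0.5]},{"fingers":60,"delta_pos":[3,1,118],"angular":[0,0,0.5]},{"fingers":60,"delta_pos":[3,1,128],"angular":[0,0,0.5]},{"fingers":60,"delta_pos":[3,1,130],"angular":[0,0,0.5]},{"fingers":30,"delta_pos":[3,1,130],"angular":[0,0,0.5]},{"fingers":30,"delta_pos":[3,1,130],"angular":[0,0,0.5]},{"fingers":8,"delta_pos":[3,1,130],"angular":[0,0,0.5]},{"fingers":8,"delta_pos":[3,1,130],"angular":[0,0,0.5]}]'

```text
clock: 17.55
tool_pos: [0.481, -0.3125, 0.1117]
orientation: [-179.9, 0.1, -110.2]
force: [0.3, 0.2, 0.7]
opening: 0.0335
gripper_force: 0.0
```

Emit:
apply_moves --deltas '[{"fingers":8,"delta_pos":[0,0,0],"angular":[0,0,0]},{"fingers":8,"delta_pos":[0,0,0],"angular":[0,0,0]},{"fingers":8,"delta_pos":[0,0,0],"angular":[0,0,0]},{"fingers":8,"delta_pos":[0,0,0],"angular":[0,0,0]}]'

```text
clock: 17.95
tool_pos: [0.4805, -0.3125, 0.111]
orientation: [-180.0, 0.0, -110.2]
force: [-0.6, 0.5, 2.3]
opening: 0.0153
gripper_force: 30.0
```

Run:
```python
from h import *
state()
```

```text
{'clock': 17.95, 'joint_pos': [-13.509, 16.865, -21.123, -0.043, -51.958, -6.64], 'tool_pos': [0.48, -0.312, 0.111], 'orientation': [-179.951, 0.04, -110.176], 'force': [-0.609, 0.519, 2.283], 'opening': 0.015, 'gripper_force': 29.983}
```

Emit:
apply_moves --deltas '[{"fingers":8,"delta_pos":[0,0,-8],"angular":[0,0,0]},{"fingers":8,"delta_pos":[0,0,-22],"angular":[0,0,0]},{"fingers":8,"delta_pos":[0,0,-40],"angular":[0,0,0]},{"fingers":8,"delta_pos":[0,0,-60],"angular":[0,0,0]},{"fingers":8,"delta_pos":[0,0,-85],"angular":[0,0,0]},{"fingers":8,"delta_pos":[0,0,-105],"angular":[0,0,0]},{"fingers":8,"delta_pos":[0,0,-115],"angular":[0,0,0]},{"fingers":8,"delta_pos":[0,0,-120],"angular":[0,0,0]},{"fingers":8,"delta_pos":[0,0,-120],"angular":[0,0,0]}]'

```text
clock: 18.85
tool_pos: [0.4804, -0.3124, 0.2309]
orientation: [-179.9, 0.1, -110.2]
force: [-0.5, -0.0, -1.3]
opening: 0.0153
gripper_force: 30.0
```

Run:
```python
from h import *
state();p,r=tool()
deltas(p,r,[([.6395,-.0866,.22],rot(-110))])
```

```text
{'clock': 18.85, 'joint_pos': [-13.515, 10.8, -12.129, -0.054, -66.995, -6.648], 'tool_pos': [0.48, -0.312, 0.231], 'orientation': [-179.931, 0.058, -110.184], 'force': [-0.484, -0.006, -1.293], 'opening': 0.015, 'gripper_force': 29.986}
[-266.8, -71.4, 11.3] [-0.1, 0.1, -0.2]
```

Emit:
apply_moves --deltas '[{"fingers":8,"delta_pos":[-20,-5,0],"angular":[0,0,0]},{"fingers":8,"delta_pos":[-55,-14,2],"angular":[0,0,0]},{"fingers":8,"delta_pos":[-95,-25,4],"angular":[0,0,0]},{"fingers":8,"delta_pos":[-140,-37,6],"angular":[0,0,0]},{"fingers":8,"delta_pos":[-185,-49,8],"angular":[0,0,0]},{"fingers":8,"delta_pos":[-225,-60,10],"angular":[0,0,0]},{"fingers":8,"delta_pos":[-250,-67,11],"angular":[0,0,0]},{"fingers":8,"delta_pos":[-264,-70,11],"angular":[0,0,0]},{"fingers":8,"delta_pos":[-267,-71.4,11],"angular":[0,0,0]},{"fingers":8,"delta_pos":[-267,-71.4,11],"angular":[0,0,0]}]'

```text
clock: 19.85
tool_pos: [0.6392, -0.0866, 0.2193]
orientation: [180.0, 0.0, -110.2]
force: [-0.2, -0.1, -0.3]
opening: 0.0152
gripper_force: 30.0
```

Run:
```python
from h import *
state();p,r=tool()
deltas(p,r,[([.6395,-.0866,.18],rot(-110))])
```

```text
{'clock': 19.85, 'joint_pos': [9.571, 18.016, -3.959, -0.02, -68.035, -29.73], 'tool_pos': [0.639, -0.087, 0.219], 'orientation': [179.982, 0.011, -110.166], 'force': [-0.242, -0.1, -0.314], 'opening': 0.015, 'gripper_force': 29.986}
[-0.1, -0.3, 39.3] [0.0, 0.0, -0.2]
```

Lower to tip z ≈ 0.085 (15 mm above the deck), then look with the last picture.

Emit:
apply_moves --deltas '[{"fingers":8,"delta_pos":[0,0,15],"angular":[0,0,0]},{"fingers":8,"delta_pos":[0,0,28],"angular":[0,0,0]},{"fingers":8,"delta_pos":[0,0,34],"angular":[0,0,0]},{"fingers":8,"delta_pos":[0,0,34],"angular":[0,0,0]}]'

```text
clock: 20.25
tool_pos: [0.6386, -0.0872, 0.1849]
orientation: [179.9, -0.0, -110.2]
force: [0.4, -0.1, -1.2]
opening: 0.0156
gripper_force: 30.0
```

Run:
```python
from h import *
state();p,r=tool()
s=ctrl.snapshot('side')[:,:,::-1];t=ctrl.snapshot('top')[:,:,::-1]
a=cv2.resize(s[115:175,250:306],None,fx=7,fy=7,interpolation=cv2.INTER_CUBIC)
b=cv2.resize(t[130:190,358:414],None,fx=7,fy=7,interpolation=cv2.INTER_CUBIC)
cv2.imwrite('pics/w.png',np.hstack([a,b]))
for n in('side','top'):
    print(n,'tip',proj(n,p-[0,0,.101]),'shaft top',proj(n,p-[0,0,.031]),'well top',proj(n,[.6395,-.0866,.07]),proj(n,[.6395,-.0866,.073]))
```

```text
{'clock': 20.25, 'joint_pos': [9.524, 19.336, -6.689, -0.026, -64.033, -29.744], 'tool_pos': [0.639, -0.087, 0.185], 'orientation': [179.937, -0.009, -110.232], 'force': [0.376, -0.087, -1.167], 'opening': 0.016, 'gripper_force': 29.986}
side tip [277.99741523 152.11645556] shaft top [276.55379622 130.03051562] well top [277.92403099 156.41534091] [277.86446322 155.5119008 ]
top tip [386.91628596 160.0063559 ] shaft top [389.78770659 152.55311097] well top [386.17130589 161.09231685] [386.28615321 160.79250191]
```

View pics/w.png

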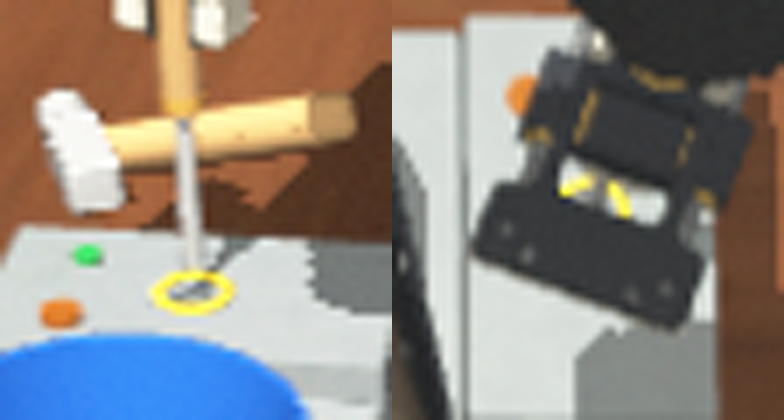

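The tip sits straight above the ring: side crop tip (193,268), ring (193,292), which matches prediction. I'll go down.

Emit:
apply_moves --deltas '[{"fingers":8,"delta_pos":[-0.5,0,6],"angular":[0,0,0]},{"fingers":8,"delta_pos":[-0.5,0,12],"angular":[0,0,0]},{"fingers":8,"delta_pos":[-0.5,0,18],"angular":[0,0,0]},{"fingers":8,"delta_pos":[-0.5,0,24],"angular":[0,0,0]},{"fingers":8,"delta_pos":[-0.5,0,30],"angular":[0,0,0]},{"fingers":8,"delta_pos":[-0.5,0,35],"angular":[0,0,0]},{"fingers":8,"delta_pos":[-0.5,0,38],"angular":[0,0,0]},{"fingers":8,"delta_pos":[-0.5,0,38],"angular":[0,0,0]}]'

```text
clock: 21.15
tool_pos: [0.6396, -0.086, 0.1475]
orientation: [-180.0, 0.0, -110.2]
force: [0.1, 0.1, -0.6]
opening: 0.0153
gripper_force: 30.0
```

Emit:
apply_moves --deltas '[{"fingers":8,"delta_pos":[0,0,3],"angular":[0,0,0]},{"fingers":8,"delta_pos":[0,0,5],"angular":[0,0,0]},{"fingers":8,"delta_pos":[0,0,7],"angular":[0,0,0]},{"fingers":8,"delta_pos":[0,0,8],"angular":[0,0,0]},{"fingers":8,"delta_pos":[0,0,8],"angular":[0,0,0]},{"fingers":8,"delta_pos":[0,0,8],"angular":[0,0,0]}]'

```text
clock: 21.75
tool_pos: [0.64, -0.086, 0.1404]
orientation: [-179.9, 0.1, -110.2]
force: [-0.6, -1.1, 1.7]
opening: 0.0155
gripper_force: 30.0
```

Emit:
apply_moves --deltas '[{"fingers":8,"delta_pos":[0,0,1],"angular":[0,0,0]},{"fingers":8,"delta_pos":[0,0,2],"angular":[0,0,0]},{"fingers":8,"delta_pos":[0,0,3],"angular":[0,0,0]},{"fingers":8,"delta_pos":[0,0,4],"angular":[0,0,0]},{"fingers":8,"delta_pos":[0,0,4],"angular":[0,0,0]},{"fingers":8,"delta_pos":[0,0,4],"angular":[0,0,0]}]'

```text
clock: 22.35
tool_pos: [0.64, -0.086, 0.1363]
orientation: [-179.9, 0.1, -110.2]
force: [-0.8, 0.5, 3.8]
opening: 0.0156
gripper_force: 30.0
```

Emit:
apply_moves --deltas '[{"fingers":8,"delta_pos":[0,0,0.7],"angular":[0,0,0]},{"fingers":8,"delta_pos":[0,0,1],"angular":[0,0,0]},{"fingers":8,"delta_pos":[0,0,1],"angular":[0,0,0]},{"fingers":8,"delta_pos":[0,0,1],"angular":[0,0,0]}]'

```text
clock: 22.75
tool_pos: [0.6401, -0.086, 0.1359]
orientation: [-179.9, 0.1, -110.2]
force: [-1.1, 0.2, 7.3]
opening: 0.0154
gripper_force: 30.0
```

Emit:
apply_moves --deltas '[{"fingers":8,"delta_pos":[0,0,0.7],"angular":[0,0,0]},{"fingers":8,"delta_pos":[0,0,0.7],"angular":[0,0,0]},{"fingers":8,"delta_pos":[0,0,0.7],"angular":[0,0,0]},{"fingers":8,"delta_pos":[0,0,0.7],"angular":[0,0,0]}]'

```text
clock: 23.15
tool_pos: [0.6403, -0.0861, 0.1358]
orientation: [-179.9, 0.1, -110.2]
force: [-2.5, 0.9, 10.3]
opening: 0.0152
gripper_force: 30.0
```

Run:
```python
from h import *
balls();state()
```

```text
side 23 [269.39130435 180.2173913 ] [ 0.    -0.043]
side 23 [279.         183.17391304] [-0.028 -0.032]
side 25 [263.4  186.04] [ 0.01  -0.015]
side 20 [270.  190.5] [-0.011  0.004]
top 10 [355.4 128.3] [ 0.098 -0.077]
{'clock': 23.25, 'joint_pos': [9.627, 21.635, -10.153, 0.023, -58.06, -29.792], 'tool_pos': [0.64, -0.086, 0.136], 'orientation': [-179.858, 0.059, -110.153], 'force': [-1.226, 0.141, 10.945], 'opening': 0.016, 'gripper_force': 29.98}
```

The button is at its stop (about 11 N, with no further travel), so I'm handing in.

```bash
python3 -c "
from plant import ctrl
print(ctrl.close_job())"
```

```text
the job is handed in; nothing more can be done
None
```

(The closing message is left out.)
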